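# Seat the brass disc and shut the analyser tray

## Task

Load the disc analyser by pushing only: nudge the brass disc across the tray until it drops flat into the round recess in the middle, then push the tray (black tab at its front) all the way in to its stop, so that the disc is under the measuring head. Do not pick up or lift the disc, do not touch the dark steel disc, which stays lying on the tray, and do not disturb the weights, the beaker or the tweezers on the bench.

Things in the scene. Friction and masses are not known exactly. Their poses are not given: they have to be found in the camera images.
- analyser: Disc analyser, fixed (place and yaw vary): white rear housing 90 mm high, 176 wide, front at x = +118 mm; grey measuring head 60 wide, front at x = +50, over the middle of the tray, underside 28 and top 72 mm above the bench. Origin on the bench under the recess centre when the tray is fully out. x axis: from tray to housing, the way the tray slides in; z up.
- tray (a joint): Travel of the tray in m: 0 = fully out, 0.070 = fully in at its stop. It starts within 12 mm of fully out, stays where it is left, and needs about 3 N to move.
- recess (a point): Centre of the mouth of the round recess in the tray, level with the tray's top, 24 mm above the bench; axes as the analyser's. Tray: aluminium plate 84 mm (x) by 184 (y), centred here, 14 thick. Recess: 40 mm across, 8 deep, 1 mm chamfer: a seated disc is flush with the tray, with 2 mm play all round. Slides in with the tray.
- tab_front (a point): Middle of the front face of the black push tab at the tray's front edge, 49 mm before the recess centre, facing the robot; axes as the analyser's. The tab is 44 mm wide (y), 8 thick and stands from 10 to 52 mm above the bench; this point is 42 mm above it. Slides with the tray.
- brass_disc: The brass-coloured disc, 36 mm in diameter, 8 mm thick, about 75 g, loose, lying flat on one wing of the tray (left or right of the recess, about 60 mm from it). Origin at the centre of its underside; z is its axis. On the tray the origin is 24 mm above the bench, in the recess 16 mm.
- steel_disc: The dark steel disc, same size and weight, loose on the other wing of the tray; it is not to be touched and rides along on the tray. Origin at the centre of its underside.
- weight_100g: Brass calibration weight with a neck, 22 mm across, 36 mm high, loose on the bench to the left; origin at the centre of its underside.
- weight_50g: Smaller brass calibration weight with a neck, 18 mm across, 28 mm high, loose on the bench to the left; origin at the centre of its underside.
- beaker: Clear beaker, 54 mm across, 68 mm high, loose on the bench to the right; origin at the centre of its underside.
- tweezers: Steel tweezers, 140 mm long, lying loose on the bench at the front right; origin at its middle, on the underside.

How it is judged:
On the way:
1. the brass disc lies flat in the recess while the tray is still out (horizontal distance between brass_disc and recess below 0.004 m and height (world z) of brass_disc between 0.0135 and 0.0185 m and angle between brass_disc's own z axis and vertical below 0.08 rad and value of joint tray below 0.03 m), for 0.2 s.
At the end, for the whole second after the job is handed in: The brass disc lies flat in the recess (within 4 mm of its centre, underside 13.5 to 18.5 mm above the bench, tilt under 0.08 rad), the tray is in to within 4 mm of its stop, the steel disc still lies on the tray's wing (40 to 85 mm from the recess centre), and both discs are at rest (horizontal distance between brass_disc and recess below 0.004 m and height (world z) of brass_disc between 0.0135 and 0.0185 m and angle between brass_disc's own z axis and vertical below 0.08 rad and value of joint tray above 0.066 m and linear speed of each of brass_disc, steel_disc below 0.02 m/s and horizontal distance between steel_disc and recess between 0.04 and 0.085 m and height (world z) of steel_disc between 0.021 and 0.027 m); the robot touches nothing.
It fails at once if the brass disc is lifted (its underside more than 30 mm above the bench) (height (world z) of brass_disc above 0.03 m).
It fails at once if the brass disc falls off the tray (height (world z) of brass_disc below 0.01 m).
It fails at once if the steel disc is touched by the robot (contact force between any of the fingers, the arm and steel_disc above 0.3 N).
It fails at once if the weights are moved more than 15 mm, or the beaker or tweezers more than 20 mm (distance of any of weight_100g, weight_50g from where it was at the start of the episode above 0.015 m or distance of any of beaker, tweezers from where it was at the start of the episode above 0.02 m).
It also fails if it takes over 48 s, if anything falls off the work surface, if the arm or the gripper's body presses on something with over 40 N, if the wrist force passes 120 N, or if a joint passes its speed limit or range.

## Robot

A 7-joint arm with a two-finger parallel gripper is mounted at the origin on a cart in front of the work surface, level with it; the furniture and walls round the work are solid. World frame = base frame: x ahead of the robot, y to its left, z up, the work surface at z = 0. Lengths are in m, angles in rad, forces in N, time in s.
With the tool pointing down it reaches from about 0.4 to 0.875 m from the base axis. Payload 6.5 kg.
Tool frame: the origin (TCP) lies where the fingers leave the gripper's body, on its centre line; the fingertips stand 64 mm ahead of it and the grasp point (between the pads) lies 45 mm ahead of it; z points along the fingers, y is the direction in which the jaws open and shut (so a half turn about z gives the same grasp; the last joint's range is limited). The gripper opens to 88 mm and grips with 3 to 60 N. Pads are 18 mm wide; open, the fingers measure 123 mm over their backs; the gripper's body (75 mm by 187 mm) begins 45 mm behind the grasp point.
Start: joints at [-0.066, 0.536, -0.004, 1.538, 0.003, 1.067, -0.071], TCP at [0.65, 0, 0.303] pointing down, gripper open.
Joint ranges: [-2.7, 2.7], [-0.37, 2.16], [-1.27, 1.26], [0.24, 2.4], [-1.31, 4.45], [0.19, 1.91], [-2.76, 2.76]. Speed limits (rad/s): [2.39, 2.39, 3.14, 3.14, 3.14, 3.14, 3.14].

## Interface

Orientations are given as a unit quaternion [w, x, y, z].
In Python, from workcell import env, hand, snapshot, calibration, status gives the robot as it stands. The module is installed in compiled form; this text tells all that it offers. Calls block until the motion is done:
- env.move_to(position, orientation): joint-space move of the TCP to a pose.
- env.move_straight(position, ori=None, v=0.15): straight line of the TCP; ori=None keeps the orientation; v is the mean speed in m/s.
- env.move_joints(angles): joint-space move.
- hand.gripper_to(opening): finger opening in m; the grip force is fixed at half the most; returns when the fingers have stopped.
- env.pause(seconds).
- env.inverse_kinematics(position, orientation): joint angles nearest the present ones, or None.
- snapshot(name): name is "scene" or "side" or "wrist"; returns (picture, depth): 400x640x3 uint8, red, green, blue; 400x640 float32, m along the optical axis (not along the pixel's ray), 0 where there is no reading.
- calibration(name): a dict with "mtx" (3x3 intrinsics, pixels), "R" (3x3) and "t" (3): a world point X has camera coordinates R X + t. Camera axes: x right, y down, z forward; pixel columns grow to the right and rows downward; lengths in m; the calibration is good to about 2 mm. A picture is of the moment at which its call begins: read the wrist's pose just before it. calibration takes no time and is no camera call; for the wrist camera it gives the pose at the moment of the call.
A pose or a line that the arm cannot do raises env.IKError and nothing moves.
- env.job_done(): hands the job in, once; it reports no verdict.
Readings, each from a call of its own:
- status.get_time_s(): time.
- status.get_joints(): joint angles.
- status.get_dq(): joint speeds.
- status.get_joint_torque(): joint torques, N m.
- status.get_ee_pos(): TCP position.
- status.get_tool_rot(): TCP orientation.
- status.get_force(): force on the tool from outside, world axes, zero at the start.
- status.get_ft_torque(): the same for the moment, N m.
- status.get_opening(): finger opening in m.
Only numpy, scipy, OpenCV 4.12 (cv2) and the standard library are available. Lean on these libraries where they do the work, as an engineer would, in place of code of your own. Each camera call takes 0.05 s, during which the arm holds its last target.

## Working session

There is one attempt and no reset: what is moved stays moved. The work goes in short steps, each a Python script; the robot and the scene stay as the last script left them, time stands still between calls to the robot, and variables do not carry over. Pictures are saved under pics/ and viewed, and the job is handed in when it is done.

```bash
mkdir -p pics; python3 - <<'E'
from workcell import env, hand, snapshot, calibration, status
import cv2, numpy as np
print(status.get_time_s(), status.get_ee_pos(), status.get_tool_rot(), status.get_opening())
for n in ["scene","side","wrist"]:
    c=calibration(n); p,d=snapshot(n)
    cv2.imwrite(f"pics/{n}0.png",cv2.cvtColor(p,cv2.COLOR_RGB2BGR))
    np.savez(f"{n}0.npz",p=p,d=d,**c)
    print(n,c["mtx"].tolist(),(-c["R"].T@c["t"]).round(3),c["R"][2].round(3))
E
```

```text
0.0 [6.49499815e-01 1.37266548e-05 3.01839222e-01] [-5.67924953e-04  7.07054787e-01  7.07158232e-01 -6.62977122e-04] 0.08817810691821154
scene [[452.8239083909805, 0.0, 314.5401036880439], [0.0, 452.8239083909805, 191.8033035985469], [0.0, 0.0, 1.0]] [-0.473  0.654  1.125] [ 0.599 -0.424 -0.679]
side [[427.1581989236959, 0.0, 317.0828354748371], [0.0, 427.1581989236959, 190.52329720005275], [0.0, 0.0, 1.0]] [ 0.502 -0.973  0.965] [-0.022  0.733 -0.68 ]
wrist [[321.4479631564082, 0.0, 316.7180697265369], [0.0, 321.4479631564082, 199.70821158075708], [0.0, 0.0, 1.0]] [0.651 0.078 0.384] [-0.001 -0.3   -0.954]
```

View pics/scene0.png

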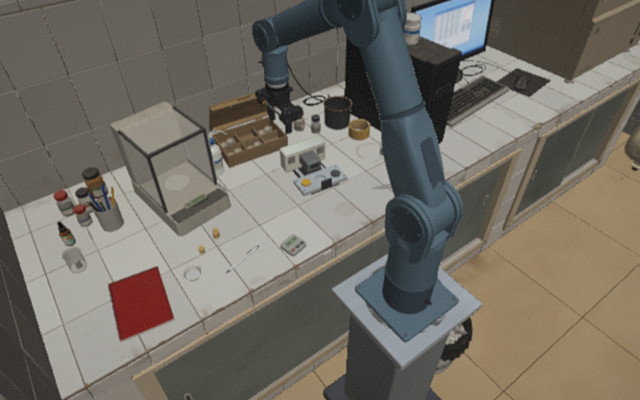

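View pics/side0.png

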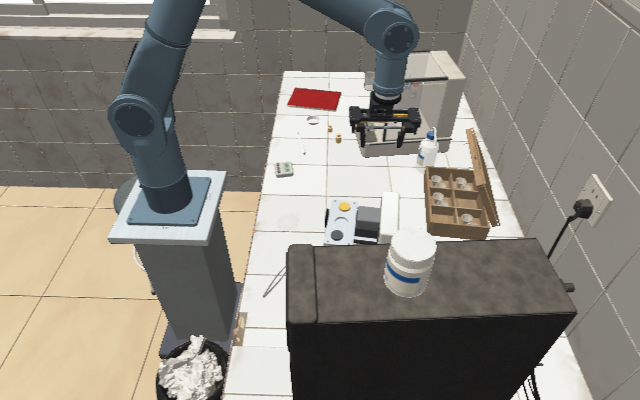

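View pics/wrist0.png

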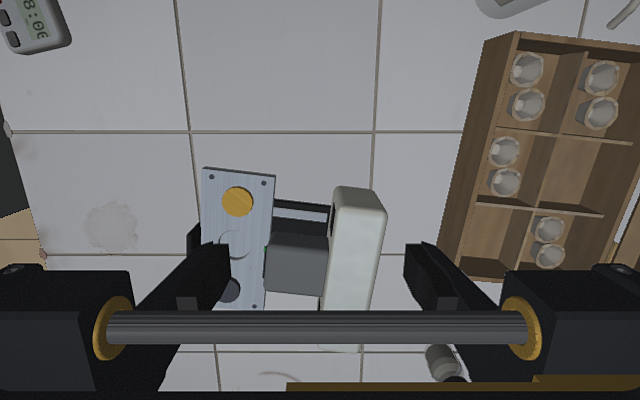

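```bash
cat > h.py <<'E'
import numpy as np, cv2
def ray(c,uv,z):
    M=c["mtx"];R=c["R"];t=c["t"]
    d=R.T@np.linalg.inv(M)@np.array([uv[0],uv[1],1.]);o=-R.T@t
    return o+d*(z-o[2])/d[2]
def masks(p):
    h=cv2.cvtColor(p,cv2.COLOR_RGB2HSV)
    return cv2.inRange(h,(12,130,120),(32,255,255))
E
python3 - <<'E'
from h import *
for n in ["wrist","side","scene"]:
    c=np.load(n+"0.npz");m=masks(c["p"])
    k,l,s,ce=cv2.connectedComponentsWithStats(m)
    for i in range(1,k):
        if s[i,4]>12: print(n,ce[i].round(1),s[i,2:].tolist(),ray(c,ce[i],.032).round(4))
c=np.load("wrist0.npz")
for uv in [(203,167),(275,177),(240,244),(230,290)]: print(uv,ray(c,uv,.024).round(4))
P=c["p"][150:320,180:400]; cv2.imwrite("pics/wc.png",cv2.cvtColor(cv2.resize(P,None,fx=3.4,fy=3.4,interpolation=cv2.INTER_CUBIC),cv2.COLOR_RGB2BGR))
c=np.load("side0.npz")
P=c["p"][180:310,250:420]; cv2.imwrite("pics/sc.png",cv2.cvtColor(cv2.resize(P,None,fx=4.5,fy=4.5,interpolation=cv2.INTER_CUBIC),cv2.COLOR_RGB2BGR))
E
```

```text
wrist [236.7 201.6] [30, 29, 668] [ 0.5582 -0.0357  0.032 ]
wrist [536.1 340.2] [15, 44, 229] [ 0.9425 -0.2292  0.032 ]
wrist [ 95.7 342.2] [11, 37, 130] [ 0.3548 -0.2333  0.032 ]
side [400.  114.5] [14, 3, 26] [0.7867 0.4877 0.032 ]
side [344.1 206.5] [10, 9, 69] [ 0.5576 -0.0378  0.032 ]
scene [364.9 132.7] [7, 12, 44] [ 0.6572 -0.4065  0.032 ]
scene [305.6 182. ] [8, 7, 43] [ 0.5532 -0.0334  0.032 ]
scene [112.3 195.8] [2, 15, 19] [0.9041 0.559  0.032 ]
(203, 167) [0.5207 0.0032 0.024 ]
(275, 177) [ 0.6023 -0.0084  0.024 ]
(240, 244) [ 0.556  -0.0929  0.024 ]
(230, 290) [ 0.5385 -0.158   0.024 ]
```

View pics/wc.png

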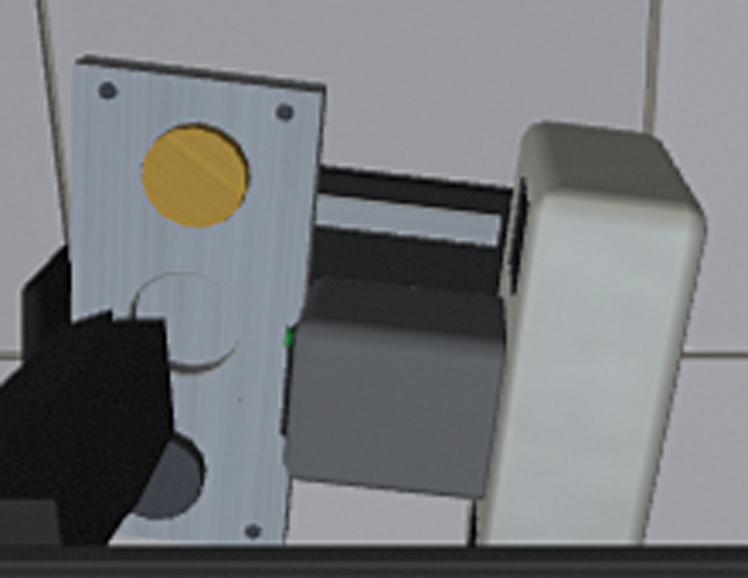

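View pics/sc.png

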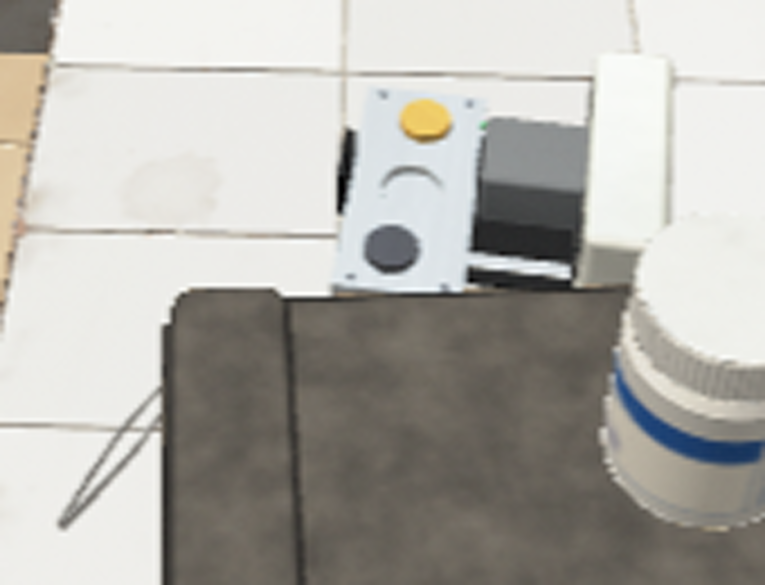

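View now.

```bash
python3 - <<'E'
from workcell import env, hand, snapshot, calibration, status
from h import *
env.move_to([0.56,-0.115,0.30],[0,.70711,.70711,0])
c=calibration("wrist"); p,d=snapshot("wrist")
np.savez("wrist1.npz",p=p,d=d,**c)
print(status.get_time_s(),status.get_ee_pos())
m=masks(p);k,l,s,ce=cv2.connectedComponentsWithStats(m)
for i in range(1,k):
    if s[i,4]>100: print(ce[i].round(1),s[i,2:].tolist(),ray(c,ce[i],.032).round(4))
cv2.imwrite("pics/w1.png",cv2.cvtColor(p,cv2.COLOR_RGB2BGR))
P=p[40:260,220:420]; cv2.imwrite("pics/w1c.png",cv2.cvtColor(cv2.resize(P,None,fx=2.7,fy=2.7,interpolation=cv2.INTER_CUBIC),cv2.COLOR_RGB2BGR))
E
```

```text
0.8333 [ 0.5605208  -0.11411594  0.300145  ]
[313.7  97.1] [34, 35, 909] [ 0.5582 -0.0359  0.032 ]
[536.5 341.3] [14, 39, 193] [ 0.8531 -0.345   0.032 ]
```

View pics/w1.png

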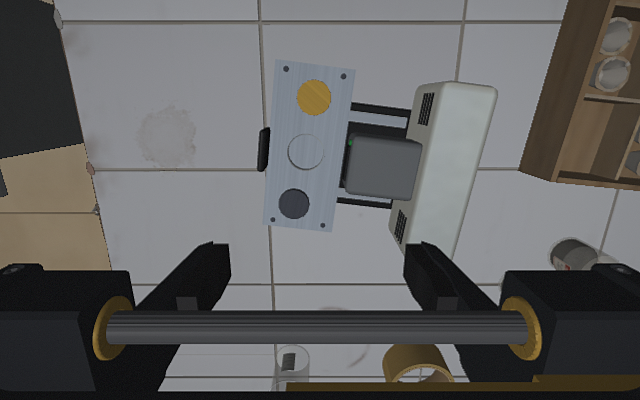

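View pics/w1c.png

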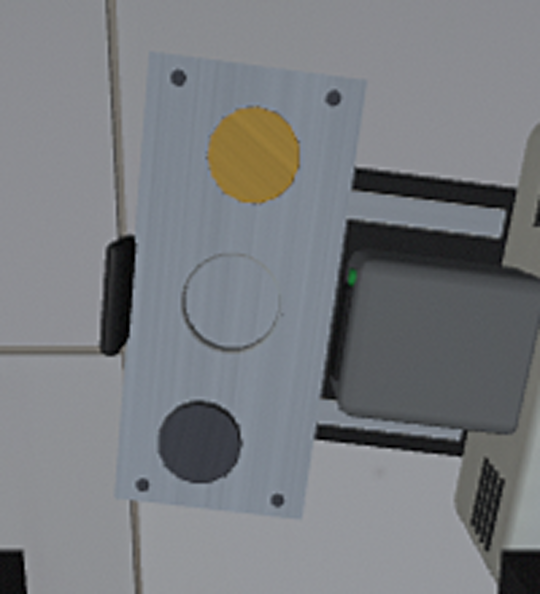

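```bash
python3 - <<'E'
from h import *
c=np.load("wrist1.npz")
g=lambda u,v: ray(c,(u/2.7+220-.3,v/2.7+40-.3),.024)
P=[g(*q) for q in [(150,52),(367,78),(301,519),(116,498)]]
for q in P: print(q.round(4))
L=lambda a,b: np.linalg.norm(a-b)
print("sizes .084/.184:",L(P[0],P[1]),L(P[2],P[3]),L(P[1],P[2]),L(P[0],P[3]))
cen=sum(P)/4; print("tray centre",cen)
for a,b in [(P[0],P[1]),(P[3],P[2])]: print("yaw",np.arctan2(b[1]-a[1],b[0]-a[0]))
for a,b in [(P[3],P[0]),(P[2],P[1])]: print("yaw",np.arctan2(-(b[0]-a[0]),b[1]-a[1]))
print("recess l r t b",[g(*q).round(4).tolist() for q in [(182,303),(283,300),(235,252),(232,351)]], g(232,301.5))
print("brass",ray(c,(313.7,97.1),.032)); s=ray(c,(220+200/2.7,40+441/2.7),.032);print("steel",s)
# edges by fit of tray mask
p=c["p"];h=cv2.cvtColor(p,cv2.COLOR_RGB2HSV);print(h[60:240:20,275],h[150,330],h[150,310],h[100,230])
E
```

```text
[0.5187 0.0015 0.024 ]
[ 0.6017 -0.0077  0.024 ]
[ 0.5787 -0.191   0.024 ]
[ 0.4965 -0.1809  0.024 ]
sizes .084/.184: 0.08349151657768582 0.08287207826442083 0.1847475795562128 0.1837438208272808
tray centre [ 0.54887778 -0.09450286  0.024     ]
yaw -0.11077161320089496
yaw -0.1227933635688858
yaw -0.12123882133061109
yaw -0.12456750287078457
recess l r t b [[0.5282, -0.0942, 0.024], [0.57, -0.093, 0.024], [0.5503, -0.0734, 0.024], [0.5487, -0.1144, 0.024]] [ 0.54888569 -0.09358509  0.024     ]
brass [ 0.55815737 -0.03587389  0.032     ]
steel [ 0.53525386 -0.15203017  0.032     ]
[[109  29 142]
 [107  32 143]
 [105  31 146]
 [107  33 139]
 [107  32 143]
 [107  31 146]
 [107  32 145]
 [107  31 148]
 [107  30 136]] [106  33 145] [107  32 145] [114   9 144]
```

```bash
cat > r.py <<'E'
from workcell import env, hand, snapshot, calibration, status
from h import *
from scipy.spatial.transform import Rotation as Ro
def quat(a): # tool x points along world direction angle pi/2 + a, tool down
    r=(Ro.from_rotvec([0,0,a])*Ro.from_quat([.70710678,.70710678,0,0])).as_quat()
    return [r[3],r[0],r[1],r[2]]
def look(tag):
    env.move_to([0.56,-0.115,0.30],quat(0)); env.pause(.2)
    c=calibration("wrist"); p,d=snapshot("wrist"); np.savez(f"{tag}.npz",p=p,d=d,**c)
    P=p[40:260,200:440]; cv2.imwrite(f"pics/{tag}.png",cv2.cvtColor(cv2.resize(P,None,fx=2.7,fy=2.7,interpolation=cv2.INTER_CUBIC),cv2.COLOR_RGB2BGR))
    m=masks(p);k,l,s,ce=cv2.connectedComponentsWithStats(m)
    for i in range(1,k):
        if s[i,4]>300: print("brass px",ce[i].round(1),s[i,2:].tolist(),"z.032",ray(c,ce[i],.032).round(4),"z.024",ray(c,ce[i],.024).round(4))
    print("t",status.get_time_s())
REC=np.array([.549,-.0941]); YAW=-.121
def push(brass,stop,z=.0915,start=None,v=.04):
    w=np.array(brass)-REC; D=np.linalg.norm(w); w/=D
    a=np.arctan2(w[1],w[0])-np.pi/2; q=quat(a)
    s=REC+w*(D+.039)
    env.move_to([*s,.15],q); env.move_straight([*s,z],v=.15)
    print("at",status.get_ee_pos(),status.get_force())
    e=REC+w*stop
    env.move_straight([*e,z],v=v); print("end",status.get_ee_pos(),status.get_force(),status.get_opening())
    b=REC+w*(stop+.015)
    return b,w
E
python3 - <<'E'
from r import *
hand.gripper_to(0)
b,w=push([.5582,-.0359],.055)
env.move_straight([*b,.0915],v=.1); env.move_straight([*b,.15],v=.2)
look("w2")
E
```

```text
at [0.56502333 0.00185148 0.09240416] [-0.02407568  0.03978342 -0.20690262]
end [ 0.55746047 -0.03968077  0.09139727] [ 0.62178221  0.89653848 -0.17748771] 0.00012856546390678514
brass px [311.5 129. ] [32, 33, 842] z.032 [ 0.554  -0.0665  0.032 ] z.024 [ 0.5539 -0.0672  0.024 ]
t 6.4083
```

View pics/w2.png

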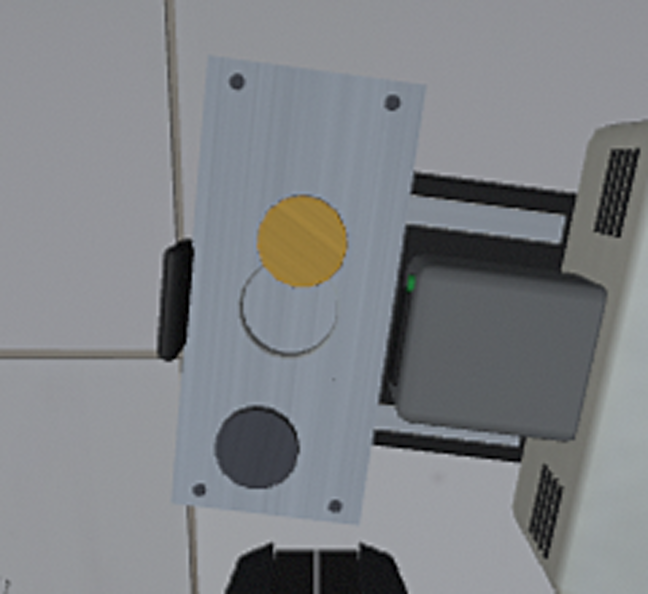

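The disc (crop px 303,241) is now 28 mm from the recess (289,308), on the intended line as predicted; steel disc unmoved (257,447). I'll push it home now.

```bash
python3 - <<'E'
from r import *
b,w=push([.5541,-.0665],.0235)
env.move_straight([*b,.0915],v=.1); env.move_straight([*b,.15],v=.2)
look("w3")
E
```

```text
at [ 0.5619893  -0.02881401  0.09249894] [-0.20364384  0.94527433  0.04282129]
end [ 0.55331539 -0.07066801  0.0914738 ] [ 1.28871889 -0.72951794  0.44361148] 0.0006734197475091257
brass px [308.  153.9] [31, 31, 763] z.032 [ 0.5499 -0.0936  0.032 ] z.024 [ 0.5497 -0.0949  0.024 ]
t 10.5917
```

View pics/w3.png

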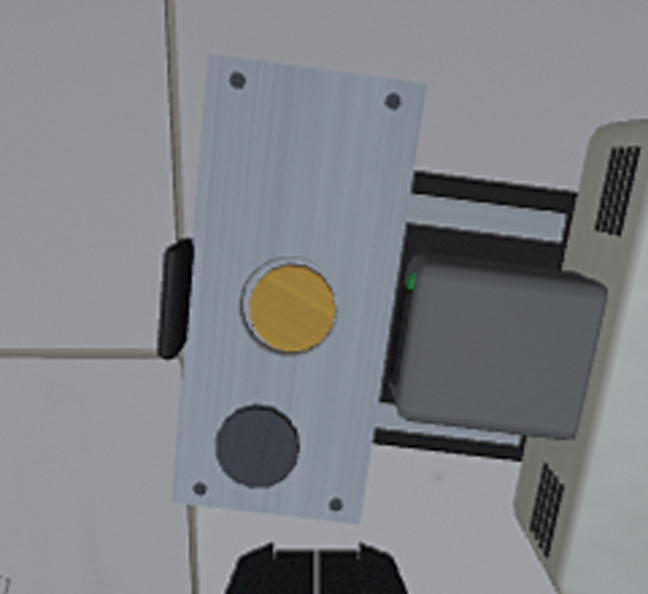

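```bash
python3 - <<'E'
from h import *
for n in ["w2","w3"]:
    c=np.load(n+".npz");d=c["d"]
    def H(mask):
        v,u=np.nonzero(mask&(d>0)); z=d[v,u]; X=(np.linalg.inv(c["mtx"])@np.array([u,v,np.ones_like(u)]))*z
        return (c["R"].T@(X-c["t"][:,None])).T
    m=np.zeros(d.shape,np.uint8);m0=masks(c["p"]).copy();m0[260:]=0;m=cv2.erode(m0,np.ones((5,5)))>0
    X=H(m);A=np.c_[X[:,:2]-X[:,:2].mean(0),np.ones(len(X))];k=np.linalg.lstsq(A,X[:,2],rcond=None)[0]
    print(n,"disc top mean z, slopes",k, X[:,2].std())
    t=np.zeros(d.shape,bool);t[85:110,290:320]=1
    if n=="w3": print("tray z",H(t)[:,2].mean())
    t[:]=0;t[200:208,288:300]=1;print("steel top",np.median(H(t)[:,2]))
E
```

```text
w2 disc top mean z, slopes [-0.00267671  0.0002565   0.03243339] 0.0007603601271839563
steel top 0.032323840521737784
w3 disc top mean z, slopes [-0.00101778 -0.00599763  0.02447079] 0.0007453507203505018
tray z 0.024485817229316694
steel top 0.032397409520735956
```

Depth agrees: the brass top is at 24.5 mm, level with the tray (24.5), and slopes are under 0.006, so it is seated and flat. Next is the tray push, with a force-checked end.

```bash
python3 - <<'E'
from r import *
ex=np.array([np.cos(YAW),np.sin(YAW)]); q=quat(YAW+np.pi/2); z=.10
P=lambda s:[*(REC+ex*s),z]
env.move_to([*P(-.078)[:2],.20],q); env.move_straight(P(-.078),v=.2)
f0=np.array(status.get_force()); print(status.get_ee_pos(),f0)
def st(s):
    f=(np.array(status.get_force())-f0)[:2]@ex; x=(np.array(status.get_ee_pos())[:2]-REC)@ex
    print(round(s,4),round(x,4),round(f,2)); return f,x
env.move_straight(P(-.058),v=.05); st(-.058)
env.move_straight(P(-.010),v=.05); st(-.010)
for s in np.arange(-.008,.020,.002):
    env.move_straight(P(s),v=.03); f,x=st(s)
    if f<-15: break
print(status.get_time_s())
E
```

```text
[ 0.47222996 -0.08461953  0.10057207] [ 0.17088037 -0.65814033  0.21990184]
-0.058 -0.0576 0.3
-0.01 -0.0096 -0.57
-0.008 -0.0078 -1.65
-0.006 -0.0058 -2.26
-0.004 -0.0038 -1.93
-0.002 -0.0018 -1.33
0.0 0.0002 -1.56
0.002 0.0022 -2.42
0.004 0.0034 -5.73
0.006 0.0037 -10.84
0.008 0.0039 -15.68
16.275
```

```bash
python3 - <<'E'
from r import *
ex=np.array([np.cos(YAW),np.sin(YAW)])
env.move_straight([*(REC+ex*-.04),.10],v=.1); env.move_straight([*(REC+ex*-.04),.20],v=.2)
look("w4")
for n in ["side","scene"]:
    p,d=snapshot(n); np.savez(n+"4.npz",p=p,**calibration(n))
P=np.load("side4.npz")["p"]; cv2.imwrite("pics/side4.png",cv2.cvtColor(P,cv2.COLOR_RGB2BGR))
E
```

```text
t 18.9167
```

View pics/w4.png

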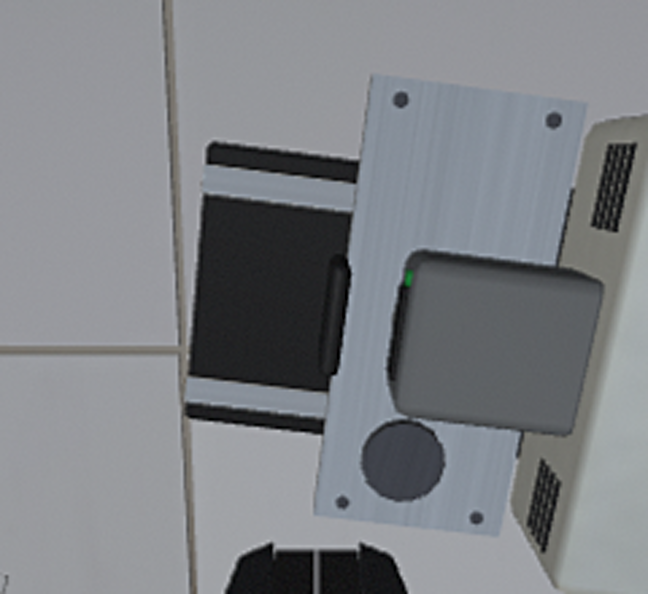

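View pics/side4.png

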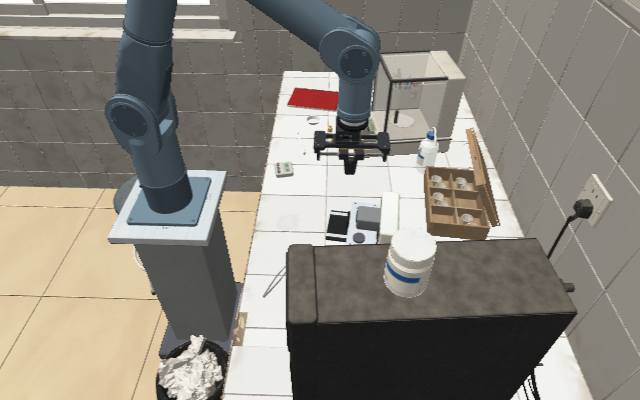

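```bash
python3 - <<'E'
from r import *
c=np.load("w4.npz");ex=np.array([np.cos(YAW),np.sin(YAW)]);ey=np.array([-ex[1],ex[0]])
g=lambda u,v,z=.024: ray(c,(u/2.7+200-.3,v/2.7+40-.3),z)[:2]
C=[g(*q) for q in [(371,74),(587,102),(499,535),(314,514)]];cen=sum(C)/4
print("recess now",cen,"moved",(cen-REC)@ex,(cen-REC)@ey)
for q in [(412,252),(397,408)]: print("head top front edge rel recess_out",(g(*q,.070)-REC)@ex,(g(*q,.07)-REC)@ey)
s=g(403,461,.032);print("steel dist",np.linalg.norm(s-cen))
# platform front edge vs initial view w3
print("housing left corner px compare: w3/w4 by eye equal")
E
```

```text
recess now [ 0.61219927 -0.10219649] moved 0.06371446859551459 -0.0004088227328008962
head top front edge rel recess_out 0.04202400668748366 0.03078632603387172
head top front edge rel recess_out 0.045322269288349204 -0.02656476124228371
steel dist 0.0598537837397254
housing left corner px compare: w3/w4 by eye equal
```

```bash
python3 - <<'E'
from r import *
a=np.load("side0.npz")["p"].astype(int);b=np.load("side4.npz")["p"].astype(int)
print("tweezers region diff",np.abs(a-b)[260:300,258:286].mean())
env.pause(.3); print(np.abs(status.get_dq()).max(),status.get_force()); env.job_done(); print(status.get_time_s())
E
```

```text
tweezers region diff 0.5324404761904762
0.0013083308372777768 [-0.39284059 -0.79215023 -0.96063208]
the job is handed in; nothing more can be done
the job is handed in; nothing more can be done
```

I pushed the brass disc into the recess with the closed fingers in two strokes, checking the aim with the wrist camera in between. I then pushed the tray in by its tab, backed the arm off clear and handed the job in. The last look was at about 19 s on the robot's clock.

**Brass disc:** before the tray push, its top measured 24.5 mm, level with the tray. Its slopes were under 0.006 rad and its centre was about 1 mm from the recess centre. It is now hidden under the measuring head, so I couldn't see it again after the tray went in.

**Tray stop:** the push force rose from about 2 N to 16 N while the tab stopped moving, which means a hard stop.

**Tray travel:** the readings agree only roughly.
- The camera gave 63.7 mm of movement and the fingers about 61.5 mm.
- The tray started about 6 mm in by the head's front edge, though my two readings of that edge differ by 3 mm.
- Together these put the final travel at 68 to 70 mm, against the 66 mm needed.

**Steel disc:** it still lies on the tray's wing, 59.9 mm from the recess centre. The fingers never went near it.

**Bench items:** the tweezers look the same before and after in the side view. I didn't measure the weights or the beaker; the arm did not go near where they stood.

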